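# Tare the covered balance with its touch-free sensor

## Task

Tare the laboratory balance with the specimen jar on its pan: first slide the lid of its glass draught shield fully shut, pushing gently on the lid's open black end with the fingertips, then hold the fingertips just above the lens of the blue-ringed touch-free sensor, centred over it and without touching it, for two seconds, and lift the hand well clear. Touch none of the three sensors, keep the fingertips from going low over the orange or green ones, and leave the jars, the beaker and the dishes where they stand.

Things in the scene. Friction and masses are not known exactly. Their poses are not given: they have to be found in the camera images.
- balance: White laboratory balance, fixed. Origin on the bench below the centre of its pan, z up. Housing 290 mm along its x (-180 to +110), 200 mm along y, 60 mm high, display console at the -x end. On it a glass draught shield 170 x 170 mm centred on the origin, walls up to 188 mm above the bench; the sliding lid lies on it, 190 to 206 mm above the bench.
- lid (a joint): Opening of the shield's lid in m: 0 fully shut (hard stop), 0.12 wide open. A slab 170 x 170 x 16 mm, grey frame, clear pane, black bar along its open end. It opens towards the balance's +y, overhanging the chamber by the joint value. No handle: it is pushed shut on its black end face. About 1.5 N of friction, no spring; stays where left.
- lid_push (a point): Middle of the end face of the lid's black bar, the face to push (it faces the balance's +y), 198 mm above the bench, half-way up the 16 mm thickness. Moves with the lid. With the lid shut it lies 85 mm from the balance's origin along the balance's +y.
- tare_lens (a point): Centre of the top of the BLUE-ringed sensor's black lens (tare). Sensors: fixed white round pods 64 mm wide, 26 mm high, coloured ring 52 mm wide, lens 24 mm wide with its top 30 mm above the bench. It sees fingertips up to 40 mm above the lens, the middle of the pair within 20 mm of its axis; 20 mm up is good. Nothing visible changes.
- print_lens (a point): Centre of the top of the lens of the ORANGE-ringed sensor (print), same shape; not to be triggered: keep the hand off its middle, or at least 100 mm above it.
- lamp_lens (a point): Centre of the top of the lens of the GREEN-ringed sensor (lamp), same shape; not to be triggered: keep the hand off its middle, or at least 100 mm above it.
- specimen: Specimen jar with a white cap standing loose on the pan inside the glass chamber, 48 mm across, 70 mm high, the pan 70 mm above the bench. Origin at the centre of its underside. Leave alone.
- jar: Loose jar with a red cap on the bench, 48 mm across, 70 mm high. Origin at the centre of its underside. Leave alone.
- beaker: Loose glass beaker on the bench, 64 mm across, 80 mm high. Origin at the centre of its underside. Leave alone.
- dishes: Loose stack of three round dishes on the bench, 90 mm across, 42 mm high. Origin at the centre of its underside. Leave alone.

How it is judged:
By the outcome, as a careful person would: the job done as asked, in the order asked, and still so for the second after the job is handed in, with the robot touching nothing.
It also fails if it takes over 48 s, if anything falls off the work surface, if the arm or the gripper's body presses on something with over 40 N, if the wrist force passes 120 N, or if a joint passes its speed limit or range.

## Robot

A 6-joint arm with a two-finger parallel gripper is mounted at the origin on the work surface. World frame = base frame: x ahead of the robot, y to its left, z up, the work surface at z = 0. Lengths are in m, angles in rad, forces in N, time in s.
With the tool pointing down it reaches from about 0.325 to 0.775 m from the base axis. Payload 5.5 kg.
Tool frame: the origin (TCP) lies on the centre line of the jaws, within the pads' length; the fingertips stand ahead of it and the grasp point (between the pads) lies 8 mm behind it (manip.tip_reach is the z of the fingertips in the tool frame, in m); z points along the fingers, y is the line along which they close (so a half turn about z gives the same grasp; the last joint's range is limited). The gripper opens to 88 mm and grips with 3 to 60 N. Pads are 20 mm wide; open, the fingers measure 115 mm over their backs; the gripper's body (75 mm by 178 mm) begins 61 mm behind the grasp point.
Start: joints at [1.264, 0.091, 1.231, -0, 1.82, -0.057], TCP at [0.148, 0.581, 0.2] pointing down, gripper open.
Joint ranges: [-2.87, 2.87], [-0.86, 2.18], [0.17, 2.46], [-1.51, 4.65], [0.06, 2.69], [-2.65, 2.65]. Speed limits (rad/s): [2.57, 2.57, 3.01, 3.14, 3.14, 3.14].

## Interface

Orientations are given as [roll, pitch, yaw] about the fixed x, y, z axes, in that order (R = Rz(yaw) Ry(pitch) Rx(roll)).
In Python, from station import manip gives the robot as it stands. The module is installed in compiled form; this text tells all that it offers.
- The arm moves only by the tool apply_moves, never from a script. Its arguments are lists of equal length, an entry for each row: "xyz": the shift along the tool's x, y, z in cm, a list of three; "yaw": the turn about the tool's z in rad. In form: {"xyz": [[dx, dy, dz], ...], "yaw": [yaw, ...]}. A call has 1 to 10 rows; each row shifts and turns the commanded pose from where the row before left it, along the tool's axes as they then stand; what a row does not reach is not made up. A row lasts 1/10 s, in which the tool goes at most 50 mm and 8.59 degrees, less where a joint would pass 70% of its speed; a pose out of reach is approached as far as the arm can. A call is refused whole if a number of a shift passes 5 or a number of a turn 0.15, either way. A call with a gripper value outside its range is refused whole. "claw" is the finger opening in cm, from 0 to 8.78, set as the call begins (left out, the last holds). The fingers move at their own pace and stop on an object; "grip_force" is the grip in N (left out, the last holds). Time passes only in rows, so rows that do not move let the fingers close. It gives the time, the measured TCP pose, the force, the opening and the grip force at its end, in the units of the state.
- manip.sense(): the state, without advancing time (a new reading comes with each control period).
- manip.capture(name): name is "scene" or "top" or "wrist"; returns a dict with "color" (400x640x3 uint8, red, green, blue), "intrinsics" (3x3 intrinsics, pixels), "cam_to_world" (4x4, takes a point from camera to world coordinates). Camera axes: x right, y down, z forward; pixel columns grow to the right and rows downward; lengths in m; the calibration is good to about 2 mm. The wrist camera is an equidistant fisheye: a pixel r from the principal point sees the ray r / f radians off the axis. A picture is of the moment at which its call begins. There is no depth.
- manip.close_job(): hands the job in; it is judged then, once.
The state is a dict: "clock": time; "qpos": joint angles; "qd": joint speeds; "effort": joint torques, N m; "ee_pos": TCP position; "ee_rot": TCP orientation; "wrist_force": force on the tool from outside, world axes, zero at the start; "moment": the same for the moment, N m; "finger_gap": finger opening in m; "finger_force": force on a finger pad.
Only numpy, scipy, OpenCV 4.12 (cv2) and the standard library are available. Lean on these libraries where they do the work, as an engineer would, in place of code of your own. Each camera call takes 0.05 s, during which the arm holds its last target. There are 200 camera calls.

## Working session

There is one attempt and no reset: what is moved stays moved. The work goes in short steps, Python scripts to look and compute and a tool call to move; the robot and the scene stay as the last step left them, time stands still between calls to the robot, and variables do not carry over. Pictures are saved under pics/ and viewed, at most 10 in all, crops included, and the job is handed in when it is done.

Besides the shell and the picture viewer there is one more tool, called after "Emit:" by a JSON object that holds its "api" and its "payload", one argument or row to a line. apply_moves: Moves the arm, as the interface text tells. Its arguments: {"type":"object","properties":{"xyz":{"type":"array","items":{"type":"array","items":{"type":"number"}}},"yaw":{"type":"array","items":{"type":"number"}},"claw":{"type":"number"},"grip_force":{"type":"number"}},"required":["xyz","yaw"]}

```bash
mkdir -p pics
python3 - <<'E'
from station import manip
import cv2,numpy as np
for n in ("scene","top"):
    c=manip.capture(n); cv2.imwrite(f"pics/{n}0.png",c["color"][:,:,::-1]); np.savez(f"{n}0.npz",**c); print(n,c["intrinsics"].tolist(),c["cam_to_world"].round(3).tolist())
print(manip.tip_reach,manip.sense())
E
```

```text
scene [[465.1976858638344, 0.0, 322.8470864911459], [0.0, 465.1976858638344, 200.6929184830468], [0.0, 0.0, 1.0]] [[-0.266, 0.634, -0.726, 1.315], [0.964, 0.159, -0.214, 0.297], [-0.021, -0.757, -0.653, 0.869], [0.0, 0.0, 0.0, 1.0]]
top [[450.6928352557588, 0.0, 320.12706725717743], [0.0, 450.6928352557588, 185.71474214864847], [0.0, 0.0, 1.0]] [[-0.029, -0.995, 0.094, 0.421], [-1.0, 0.028, -0.002, 0.064], [-0.0, -0.094, -0.996, 0.998], [0.0, 0.0, 0.0, 1.0]]
0.011 {'clock': 0.1, 'qpos': array([ 1.26431571e+00,  9.18060200e-02,  1.23174996e+00,  2.01747638e-05,
        1.81980886e+00, -5.67085588e-02]), 'qd': array([ 2.81333585e-04, -2.40032277e-03,  1.32391695e-04,  6.56472306e-05,
        7.18782877e-04,  8.51097533e-04]), 'effort': array([ 2.17119516e-03, -4.47855628e+01, -4.07573318e+01,  6.99630473e-02,
        2.83385249e-02, -1.20504401e-04]), 'ee_pos': array([0.14821748, 0.58109058, 0.19881531]), 'ee_rot': array([-3.13982442e+00, -1.19974352e-04,  2.89182544e+00]), 'wrist_force': array([ 0.29075664, -0.94679242, -0.59941343]), 'moment': array([ 0.02936494, -0.07217154, -0.02509165]), 'finger_force': 0.0, 'finger_gap': 0.08788129332469913}
```

View pics/scene0.png

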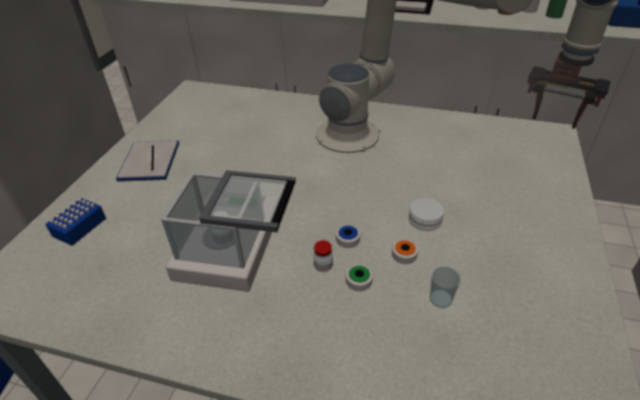

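View pics/top0.png

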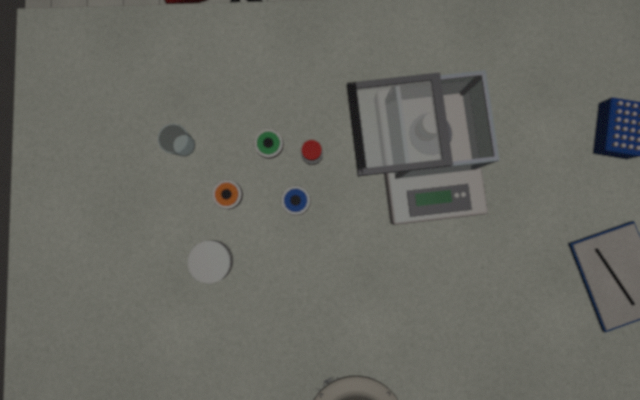

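The top view shows the lid's black end bar at about (347–361, 82–175) and the blue sensor at (296,200). Orange is at (227,194), green at (268,143), the red jar at (312,150), the dishes at (210,262) and the beaker at (175,140). The lid opens to the left, which is roughly world +y.

```bash
cat > h.py <<'E'
import numpy as np,cv2
def ray(c,uv):
    K,T=c["intrinsics"],c["cam_to_world"]; d=np.linalg.inv(K)@[uv[0],uv[1],1]; return T[:3,3],T[:3,:3]@d
def plane(c,uv,z):
    o,d=ray(c,uv); return (o+d*(z-o[2])/d[2]).round(4)
E
python3 - <<'E'
from h import *
t=np.load("top0.npz");s=np.load("scene0.npz")
def blobs(c,name,lo,hi):
    m=cv2.inRange(cv2.cvtColor(c["color"],cv2.COLOR_RGB2HSV),lo,hi)
    n,l,st,ce=cv2.connectedComponentsWithStats(m)
    for i in range(1,n):
        if st[i,4]>60: yield i,st[i],ce[i],l
for nm,lo,hi,z in [("blue",(105,120,50),(125,255,255),.028),("orange",(5,150,80),(18,255,255),.028),("green",(50,120,50),(85,255,255),.028),("red",(170,150,60),(180,255,255),.07),("red",(0,170,60),(4,255,255),.07)]:
    for cn,c in (("top",t),("scene",s)):
        for i,st,ce,l in blobs(c,nm,lo,hi):
            mid=(st[0]+(st[2]-1)/2,st[1]+(st[3]-1)/2); print(nm,cn,st,mid,plane(c,mid,z))
m=cv2.inRange(t["color"],(0,0,0),(32,32,32)); n,l,st,ce=cv2.connectedComponentsWithStats(m)
for i in range(1,n):
    if st[i,4]>300:
        q=cv2.minAreaRect(np.argwhere(l==i)[:,::-1].astype(np.float32)); print(st[i],q)
        if 300<ce[i][0]<400 and st[i,1]<150:
            for p in cv2.boxPoints(q): print(p,plane(t,p,.206),plane(t,p,.19))
for uv in [(210,262)]: print("dish",plane(t,uv,.042))
print("beaker rim",plane(t,(173,139),.08), plane(t,(184,145),.0))
for uv in [(387,168),(495,160),(484,76),(394,222),(487,212)]: print(uv,plane(t,uv,.188),plane(t,uv,.06))
k=cv2.resize(t["color"][60:235,280:510],None,fx=3,fy=3,interpolation=cv2.INTER_CUBIC); cv2.imwrite("pics/crop.png",cv2.convertScaleAbs(k[:,:,::-1],alpha=1.6))
E
```

```text
blue top [ 605   98   35   58 1002] (np.float64(622.0), np.float64(126.5)) [ 0.6246 -0.6026  0.028 ]
blue top [285 190  21  21 287] (np.float64(295.0), np.float64(200.0)) [0.484  0.1164 0.028 ]
blue scene [617   0  23   9 181] (np.float64(628.0), np.float64(4.0)) [-1.5161  1.1466  0.028 ]
blue scene [118 176  48   4  75] (np.float64(141.5), np.float64(177.5)) [ 0.4101 -0.5308  0.028 ]
blue scene [ 47 204  54  40 603] (np.float64(73.5), np.float64(223.5)) [ 0.6315 -0.5983  0.028 ]
blue scene [339 226  18  13 145] (np.float64(347.5), np.float64(232.0)) [0.484  0.1148 0.028 ]
orange top [216 184  21  21 278] (np.float64(226.0), np.float64(194.0)) [0.5012 0.265  0.028 ]
orange scene [396 241  19  14 176] (np.float64(405.0), np.float64(247.5)) [0.5021 0.2643 0.028 ]
green top [258 133  20  20 235] (np.float64(267.5), np.float64(142.5)) [0.6112 0.1735 0.028 ]
green scene [350 267  19  15 175] (np.float64(359.0), np.float64(274.0)) [0.613  0.1723 0.028 ]
red top [303 141  17  18 243] (np.float64(311.0), np.float64(149.5)) [0.5856 0.0784 0.07  ]
red scene [315 241  16  15 193] (np.float64(32
[... 159 characters left out ...]
29272461)
[347.4512    85.060974] [0.6772 0.0074 0.206 ] [0.6824 0.0063 0.19  ]
[354.58536   84.268295] [ 0.6783 -0.0055  0.206 ] [ 0.6835 -0.0069  0.19  ]
[363.7195 166.4756] [ 0.5285 -0.0163  0.206 ] [ 0.5306 -0.0179  0.19  ]
[356.58536 167.26828] [ 0.5274 -0.0036  0.206 ] [ 0.5296 -0.005   0.19  ]
dish [0.358  0.2969 0.042 ]
beaker rim [0.614  0.3626 0.08  ] [0.6164 0.364  0.    ]
(387, 168) [ 0.5269 -0.0602  0.188 ] [ 0.5436 -0.0798  0.06  ]
(495, 160) [ 0.5359 -0.2567  0.188 ] [ 0.554  -0.3073  0.06  ]
(484, 76) [ 0.693  -0.2466  0.188 ] [ 0.7359 -0.2956  0.06  ]
(394, 222) [ 0.4291 -0.0686  0.188 ] [ 0.4303 -0.0895  0.06  ]
(487, 212) [ 0.4422 -0.2362  0.188 ] [ 0.4455 -0.2836  0.06  ]
```

View pics/crop.png

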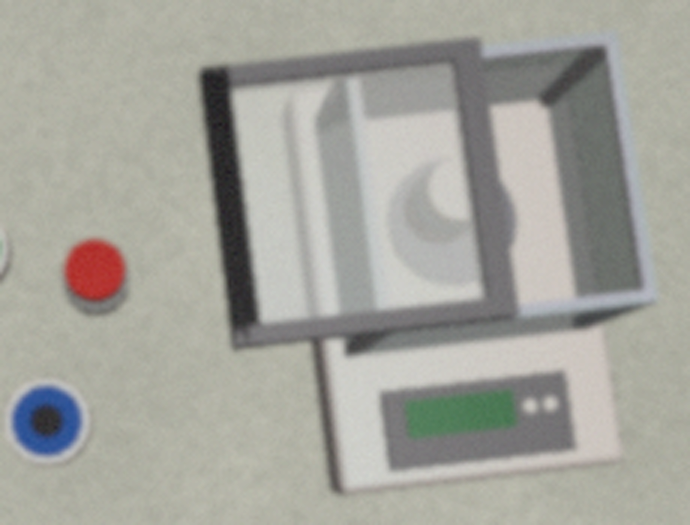

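Emit:
{"api": "apply_moves", "payload": {
  "xyz": [
    [-1.5,-1,-0.2],
    [-2.8,-1.95,-0.2],
    [-2.8,-1.95,-0.2],
    [-2.8,-1.95,-0.2],
    [-2.8,-1.95,-0.2],
    [-2.8,-1.95,-0.2],
    [-2.8,-1.95,-0.2],
    [-2.8,-1.95,-0.2],
    [-2.8,-1.95,-0.2],
    [-2.8,-1.95,-0.2]
  ],
  "yaw": [0,0,0,0,0,0,0,0,0,0],
  "claw": 0
}}

```text
clock: 1.1
ee_pos: [0.3621, 0.3333, 0.22]
ee_rot: [-3.141, 0.0, 2.891]
wrist_force: [0.6, -0.3, -0.8]
finger_gap: 0.0114
finger_force: 0.0
```

Emit:
{"api": "apply_moves", "payload": {
  "xyz": [
    [-2.8,-1.95,0],
    [-2.8,-1.95,0],
    [-2.8,-1.95,0],
    [-2.8,-1.95,0],
    [-2.8,-1.95,0],
    [-2.8,-1.95,0],
    [-2.8,-1.95,0],
    [-2.8,-1.95,0],
    [-2.8,-1.95,0],
    [-1.5,-1,0]
  ],
  "yaw": [0,0,0,0,0,0,0,0,0,0]
}}

```text
clock: 2.1
ee_pos: [0.5747, 0.0868, 0.2194]
ee_rot: [-3.141, -0.0, 2.889]
wrist_force: [-1.3, 0.8, -0.9]
finger_gap: 0.0007
finger_force: 0.0
```

Emit:
{"api": "apply_moves", "payload": {
  "xyz": [
    [0,0,0],
    [0,0,0],
    [0,0,0],
    [0,0,0],
    [0,0,0],
    [0,0,0],
    [0,0,0],
    [0,0,0],
    [0,0,0],
    [0,0,0]
  ],
  "yaw": [0.14,0.14,0.14,0.14,0.14,0.14,0.14,0.14,0.115,0]
}}

```text
clock: 3.1
ee_pos: [0.5736, 0.0898, 0.2199]
ee_rot: [-3.141, -0.0, 1.656]
wrist_force: [-0.8, -0.1, 0.0]
finger_gap: 0.0004
finger_force: 0.0
```

Run:
```python
from station import manip
import cv2,numpy as np
for n in ("scene","wrist"):
    c=manip.capture(n); cv2.imwrite(f"pics/{n}1.png",cv2.convertScaleAbs(c["color"][:,:,::-1],alpha=1.4)); np.savez(f"{n}1.npz",**c)
print(c["intrinsics"].tolist(),c["cam_to_world"].round(3).tolist())
s=manip.sense();print(s["clock"],s["ee_pos"],s["ee_rot"],s["wrist_force"],s["finger_gap"])
```

```text
[[309.70691628693146, 0.0, 318.5592377811761], [0.0, 309.70691628693146, 201.92346298815698], [0.0, 0.0, 1.0]] [[0.996, 0.085, 0.026, 0.566], [0.088, -0.953, -0.29, 0.17], [-0.0, 0.291, -0.957, 0.404], [0.0, 0.0, 0.0, 1.0]]
3.2 [0.57373691 0.08985161 0.21995333] [-3.14151483e+00 -4.91279551e-05  1.66005036e+00] [-0.11329343  0.33508623 -0.76183541] 0.0005563615090641248
```

View pics/wrist1.png

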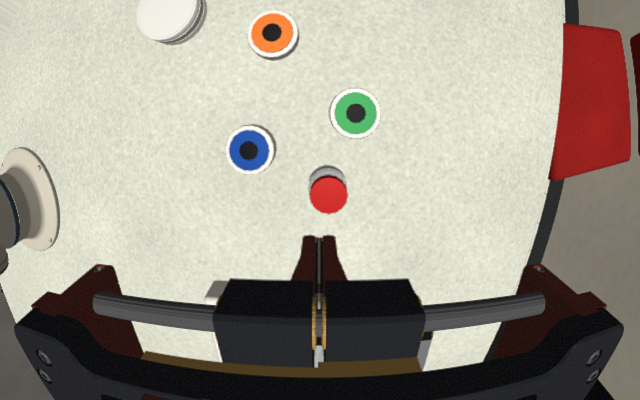

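View pics/scene1.png

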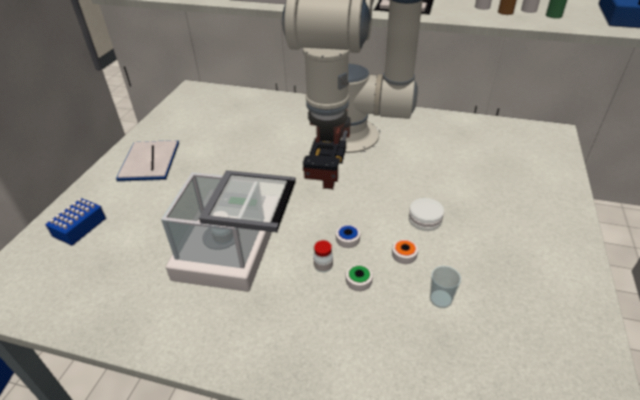

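Hand is at (0.574, 0.090), clear of the lid and closed. In the wrist view the blue lens is at (249,150), the red cap at (328,194) and nothing has been disturbed. Next I lower to lid height and line up.

Emit:
{"api": "apply_moves", "payload": {
  "xyz": [
    [-1,0.5,0.4],
    [-1,0.5,0.4],
    [-1,0.4,0.4],
    [-1,0.3,0.3],
    [0,0,0],
    [0,0,0]
  ],
  "yaw": [0,0,0,0,0,0]
}}

```text
clock: 3.8
ee_pos: [0.5945, 0.0511, 0.2046]
ee_rot: [-3.141, -0.0, 1.656]
wrist_force: [0.2, 0.4, 0.2]
finger_gap: 0.0004
finger_force: 0.0
```

Emit:
{"api": "apply_moves", "payload": {
  "xyz": [
    [-0.4,0,0],
    [-0.5,0,0],
    [-0.5,0,0],
    [-0.5,0,0],
    [-0.5,0,0],
    [-0.4,0,0],
    [-0.4,0,0],
    [-0.4,0,0],
    [-0.4,0,0],
    [-0.4,0,0]
  ],
  "yaw": [0,0,0,0,0,0,0,0,0,0]
}}

```text
clock: 4.8
ee_pos: [0.5982, 0.0074, 0.2048]
ee_rot: [-3.142, -0.0, 1.657]
wrist_force: [0.2, 1.0, -0.7]
finger_gap: 0.0005
finger_force: 0.0
```

Emit:
{"api": "apply_moves", "payload": {
  "xyz": [
    [-0.4,0,0],
    [-0.4,0,0],
    [-0.4,0,0],
    [-0.4,0,0],
    [-0.4,0,0],
    [-0.4,0,0],
    [-0.4,0,0],
    [-0.4,0,0],
    [-0.2,0,0],
    [0,0,0]
  ],
  "yaw": [0,0,0,0,0,0,0,0,0,0]
}}

```text
clock: 5.8
ee_pos: [0.6011, -0.0265, 0.2048]
ee_rot: [-3.142, 0.0, 1.656]
wrist_force: [0.7, 0.6, -0.2]
finger_gap: 0.0002
finger_force: 0.0
```

Run:
```python
from station import manip
import cv2,numpy as np
c=manip.capture("scene"); cv2.imwrite("pics/scene2.png",cv2.resize(cv2.convertScaleAbs(c["color"][130:300,130:400,::-1],alpha=1.4),None,fx=2.9,fy=2.9))
s=manip.sense();print(s["clock"],s["ee_pos"],s["ee_rot"],s["wrist_force"])
```

```text
5.85 [ 0.60112568 -0.0262947   0.20480003] [-3.14156601e+00 -8.50259369e-05  1.65660799e+00] [-0.30099106 -0.94708308  0.03371608]
```

View pics/scene2.png

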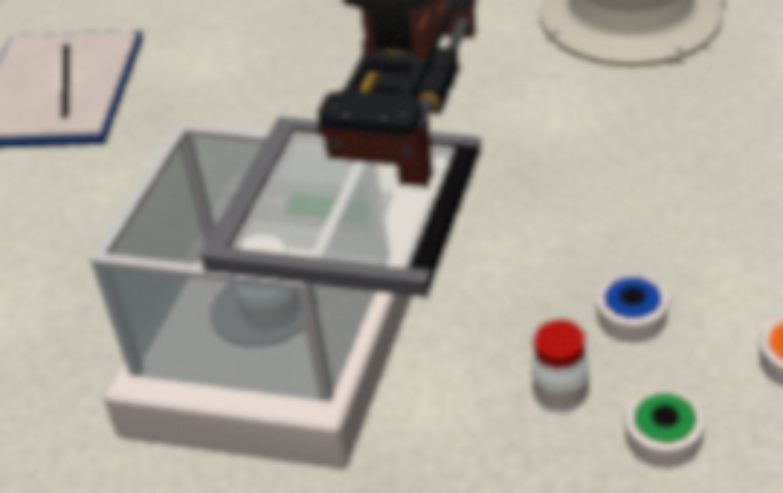

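The lid has not moved: the fingertips (crop (413,183)) look as if they are above the pane, inside the bar. I'll check heights by triangulation.

Run:
```python
from h import *
t=np.load("top0.npz");s=np.load("scene0.npz")
def tri(a,b):
    o1,d1=ray(t,a);o2,d2=ray(s,b);A=np.c_[d1,-d2];k=np.linalg.lstsq(A,o2-o1,rcond=None)[0]
    p,q=o1+k[0]*d1,o2+k[1]*d2;return (p+q)/2,np.linalg.norm(p-q)
f=lambda x,y:(130+x/2.9,130+y/2.9)
print(tri((347,83.3),f(430,275)),tri((358.3,176),f(479,142)))
print("top-plane",plane(t,(347,83.3),.206),plane(t,(358.3,176),.206),"scene",plane(s,f(430,275),.206),plane(s,f(479,142),.206))
T=s["cam_to_world"]
for z in(.194,.205):
    p=T[:3,:3].T@(np.array([.601,-.026,z])-T[:3,3]);q=s["intrinsics"]@p;q=q[:2]/q[2];print(q,(q-130)*2.9)
```

```text
(array([0.67865115, 0.01013735, 0.20995111]), np.float64(0.003603964755467968)) (array([ 0.51245332, -0.00645139,  0.1993896 ]), np.float64(0.0004787602465386411))
top-plane [0.6805 0.0081 0.206 ] [ 0.5118 -0.0061  0.206 ] scene [0.6746 0.0103 0.206 ] [ 0.5204 -0.0032  0.206 ]
[274.42440277 203.6006465 ] [418.83076804 213.44187486]
[273.97939476 199.82894109] [417.5402448  202.50392917]
```

Run:
```python
from h import *
from station import manip
s=np.load("scene1.npz");T=s["cam_to_world"]
def pr(P):
    p=T[:3,:3].T@(np.array(P)-T[:3,3]);q=s["intrinsics"]@p;return q[:2]/q[2]
print(manip.tip_reach,pr([.574,.09,.209]),pr([.574,.09,.22]),pr([.574,.09,.24]))
c=manip.capture("top");w=manip.capture("wrist");sc=manip.capture("scene")
a=sc["color"][150:250,190:310,::-1];b=c["color"][60:185,320:460,::-1]
f=lambda i:cv2.resize(cv2.convertScaleAbs(i,alpha=1.6),(390,340),interpolation=cv2.INTER_CUBIC)
p=s["color"][140:230,280:370,::-1]
top=np.hstack([f(a),f(b)]);bot=np.hstack([f(p)[:250],f(w["color"][180:360,220:420,::-1])[:250]])
cv2.imwrite("pics/dbg.png",np.vstack([top,bot]))
```

```text
0.011 [328.17643613 199.01501868] [328.10862547 195.15411418] [327.98281941 187.99115252]
```

View pics/dbg.png

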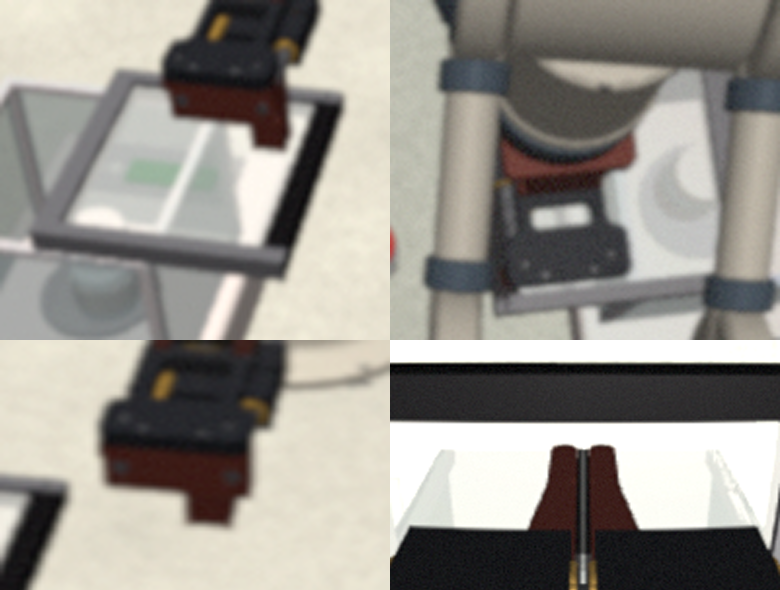

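The pictures show the fingertips above the lid: closed, they sit about 30 mm higher than tip_reach implies. Nothing was touched. I'll check the open gripper in the first picture too.

Run:
```python
from h import *
s=np.load("scene0.npz");T=s["cam_to_world"]
def pr(P):
    p=T[:3,:3].T@(np.array(P)-T[:3,3]);q=s["intrinsics"]@p;return (q[:2]/q[2]).round(1)
for z in (.188,.2,.22,.24):
  print(z,[pr(np.array([.148,.581,z])+k*np.array([.247,.969,0])) for k in (-.05,.05)])
c=s["color"][90:140,510:620,::-1]
cv2.imwrite("pics/open.png",cv2.resize(cv2.convertScaleAbs(c,alpha=1.6),(770,350)))
```

```text
0.188 [array([529.3, 128. ]), array([569.3, 137.5])]
0.2 [array([530.5, 124.1]), array([570.8, 133.6])]
0.22 [array([532.6, 117.6]), array([573.3, 127. ])]
0.24 [array([534.7, 110.9]), array([575.9, 120.2])]
```

View pics/open.png

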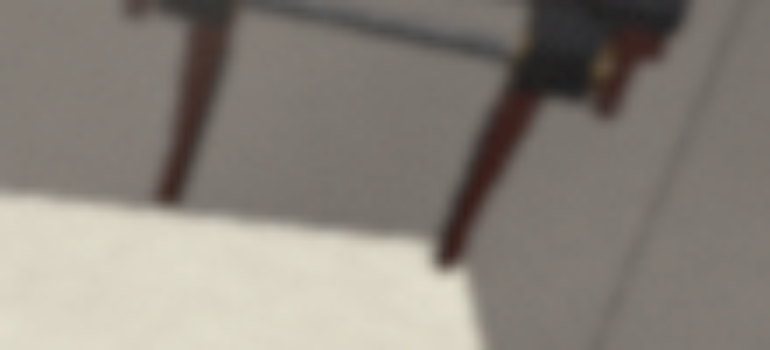

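Open tips also match z ≈ TCP + 20 mm (pixels (534,119) and (574,128)). The real fingertips are therefore about 22 mm behind the reported TCP, so I'll use that offset. I'll back off, lower to TCP z ≈ 0.172 and push again.

Emit:
{"api": "apply_moves", "payload": {
  "xyz": [
    [0,0,-1],
    [1,0,0],
    [1.5,0,0],
    [1.5,0,0],
    [1.5,0,0],
    [1.5,0,0],
    [1,0,0],
    [0,0,0],
    [0,0,0]
  ],
  "yaw": [0,0,0,0,0,0,0,0,0]
}}

```text
clock: 6.9
ee_pos: [0.5942, 0.0537, 0.2148]
ee_rot: [-3.141, 0.0, 1.657]
wrist_force: [0.3, 0.1, -0.4]
finger_gap: 0.0003
finger_force: 0.0
```

Emit:
{"api": "apply_moves", "payload": {
  "xyz": [
    [0,0,1],
    [0,0,1],
    [0,0,1],
    [0,0,0.8],
    [0,0,0.5],
    [0,0,0],
    [0,0,0]
  ],
  "yaw": [0,0,0,0,0,0,0]
}}

```text
clock: 7.6
ee_pos: [0.5943, 0.0534, 0.172]
ee_rot: [3.141, 0.0, 1.657]
wrist_force: [-0.2, 0.4, -0.0]
finger_gap: 0.0005
finger_force: 0.0
```

Emit:
{"api": "apply_moves", "payload": {
  "xyz": [
    [-0.4,0,0],
    [-0.5,0,0],
    [-0.5,0,0],
    [-0.5,0,0],
    [-0.5,0,0],
    [-0.4,0,0],
    [-0.4,0,0],
    [-0.4,0,0],
    [-0.4,0,0],
    [-0.4,0,0]
  ],
  "yaw": [0,0,0,0,0,0,0,0,0,0]
}}

```text
clock: 8.6
ee_pos: [0.598, 0.0097, 0.1718]
ee_rot: [-3.142, -0.001, 1.657]
wrist_force: [-0.2, 2.0, 0.2]
finger_gap: 0.0005
finger_force: 0.9
```

Run:
```python
from station import manip
import cv2,numpy as np
c=manip.capture("scene"); w=manip.capture("wrist")
f=lambda i:cv2.resize(cv2.convertScaleAbs(i[:,:,::-1],alpha=1.5),(390,340),interpolation=cv2.INTER_CUBIC)
cv2.imwrite("pics/p3.png",np.hstack([f(c["color"][150:250,190:310]),f(w["color"][180:360,220:420])]))
s=manip.sense();print(s["clock"],s["ee_pos"],s["ee_rot"],s["wrist_force"])
```

```text
8.7 [0.59806552 0.00922514 0.17184888] [3.14156313e+00 4.63125156e-05 1.65638812e+00] [-0.12066193  0.62332265  0.31531645]
```

View pics/p3.png

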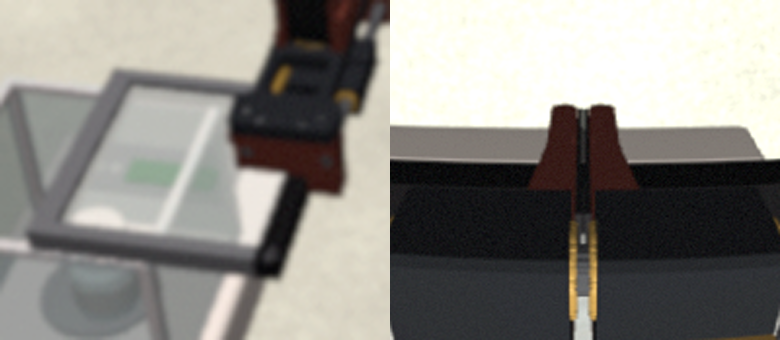

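The tips now bear on the black end face (about 2 N), just below the bar top. I'll push gently.

Emit:
{"api": "apply_moves", "payload": {
  "xyz": [
    [-0.3,0,0],
    [-0.4,0,0],
    [-0.4,0,0],
    [-0.4,0,0],
    [-0.4,0,0],
    [-0.4,0,0],
    [-0.4,0,0],
    [-0.4,0,0],
    [-0.4,0,0],
    [-0.4,0,0]
  ],
  "yaw": [0,0,0,0,0,0,0,0,0,0]
}}

```text
clock: 9.7
ee_pos: [0.6014, -0.0295, 0.1718]
ee_rot: [-3.142, 0.0, 1.657]
wrist_force: [-0.0, 1.7, 0.7]
finger_gap: 0.0005
finger_force: 0.9
```

Emit:
{"api": "apply_moves", "payload": {
  "xyz": [
    [-0.4,0,0],
    [-0.4,0,0],
    [-0.4,0,0],
    [-0.4,0,0],
    [-0.4,0,0],
    [-0.4,0,0],
    [-0.3,0,0],
    [-0.2,0,0],
    [-0.2,0,0],
    [0,0,0]
  ],
  "yaw": [0,0,0,0,0,0,0,0,0,0]
}}

```text
clock: 10.7
ee_pos: [0.6041, -0.0606, 0.1718]
ee_rot: [3.141, 0.001, 1.656]
wrist_force: [-1.3, 0.1, -0.2]
finger_gap: 0.0003
finger_force: 0.0
```

Emit:
{"api": "apply_moves", "payload": {
  "xyz": [
    [-0.2,0,0],
    [-0.2,0,0],
    [-0.2,0,0],
    [-0.2,0,0],
    [-0.2,0,0]
  ],
  "yaw": [0,0,0,0,0]
}}

```text
clock: 11.2
ee_pos: [0.6049, -0.0702, 0.1718]
ee_rot: [3.142, -0.0, 1.657]
wrist_force: [-0.2, 1.4, -0.6]
finger_gap: 0.0004
finger_force: 0.8
```

Emit:
{"api": "apply_moves", "payload": {
  "xyz": [
    [-0.2,0,0],
    [-0.2,0,0],
    [-0.1,0,0]
  ],
  "yaw": [0,0,0]
}}

```text
clock: 11.5
ee_pos: [0.6054, -0.0753, 0.1718]
ee_rot: [3.141, 0.0, 1.657]
wrist_force: [0.3, 2.7, 0.3]
finger_gap: 0.0008
finger_force: 0.8
```

Emit:
{"api": "apply_moves", "payload": {
  "xyz": [
    [-0.2,0,0],
    [-0.1,0,0],
    [0,0,0]
  ],
  "yaw": [0,0,0]
}}

```text
clock: 11.8
ee_pos: [0.6056, -0.0779, 0.1718]
ee_rot: [3.142, -0.0, 1.657]
wrist_force: [-0.4, 2.0, 0.8]
finger_gap: 0.0006
finger_force: 1.2
```

Emit:
{"api": "apply_moves", "payload": {
  "xyz": [
    [-0.1,0,0],
    [-0.1,0,0],
    [0,0,0]
  ],
  "yaw": [0,0,0]
}}

```text
clock: 12.1
ee_pos: [0.6056, -0.0779, 0.1719]
ee_rot: [-3.141, -0.003, 1.659]
wrist_force: [-0.1, 8.0, 0.8]
finger_gap: 0.0003
finger_force: 4.3
```

Emit:
{"api": "apply_moves", "payload": {
  "xyz": [
    [0.5,0,0],
    [0,0,-0.4],
    [-0.3,0,0],
    [-0.2,0,0],
    [-0.1,0,0],
    [0,0,0],
    [0,0,0]
  ],
  "yaw": [0,0,0,0,0,0,0]
}}

```text
clock: 12.8
ee_pos: [0.6057, -0.0779, 0.1768]
ee_rot: [3.141, -0.005, 1.66]
wrist_force: [-1.6, 11.4, 2.7]
finger_gap: 0.0006
finger_force: 5.9
```

Emit:
{"api": "apply_moves", "payload": {
  "xyz": [
    [1,0,0],
    [1.5,0,0],
    [2.5,0,0],
    [2.5,0,-1],
    [2.5,0,-1],
    [2,0,0],
    [1,0,0],
    [0,0,0],
    [0,0,0]
  ],
  "yaw": [0,0,0,0,0,0,0,0,0]
}}

```text
clock: 13.7
ee_pos: [0.5946, 0.048, 0.1954]
ee_rot: [-3.141, 0.001, 1.657]
wrist_force: [0.1, -0.0, 0.1]
finger_gap: 0.0002
finger_force: 0.0
```

Run:
```python
from station import manip
from h import *
c=manip.capture("scene")
w=manip.capture("wrist");np.savez("w4.npz",**w)
cv2.imwrite("pics/p4.png",cv2.resize(cv2.convertScaleAbs(c["color"][130:300,130:400,::-1],alpha=1.4),None,fx=2.9,fy=2.9))
s=manip.sense();print(s["clock"],s["ee_pos"],s["ee_rot"],s["wrist_force"])
m=cv2.inRange(c["color"],(0,0,0),(32,32,32))[150:250,190:310]; n,l,st,ce=cv2.connectedComponentsWithStats(m)
T=c["cam_to_world"]
for i in range(1,n):
    if st[i,4]>60:
        q=cv2.minAreaRect(np.argwhere(l==i)[:,::-1].astype(np.float32));print(st[i]); [print((p+[190,150]).round(1),plane(c,p+[190,150],.206)) for p in cv2.boxPoints(q)]
```

```text
13.8 [0.5946426  0.04755834 0.19539358] [-3.14090174e+00  4.50750341e-04  1.65566184e+00] [ 0.057054   -0.43177741 -0.10155651]
[ 90   0  30  36 695]
[280. 150.] [ 0.4177 -0.0765  0.206 ]
[309. 150.] [ 0.4005 -0.0059  0.206 ]
[309. 185.] [0.5339 0.0342 0.206 ]
[280. 185.] [ 0.5498 -0.0299  0.206 ]
[ 42  24  25  51 369]
[228.5 221.4] [ 0.6904 -0.0942  0.206 ]
[251.2 172.8] [ 0.5227 -0.1114  0.206 ]
[258.4 176.1] [ 0.5308 -0.09    0.206 ]
[235.7 224.8] [ 0.6962 -0.0754  0.206 ]
```

View pics/p4.png

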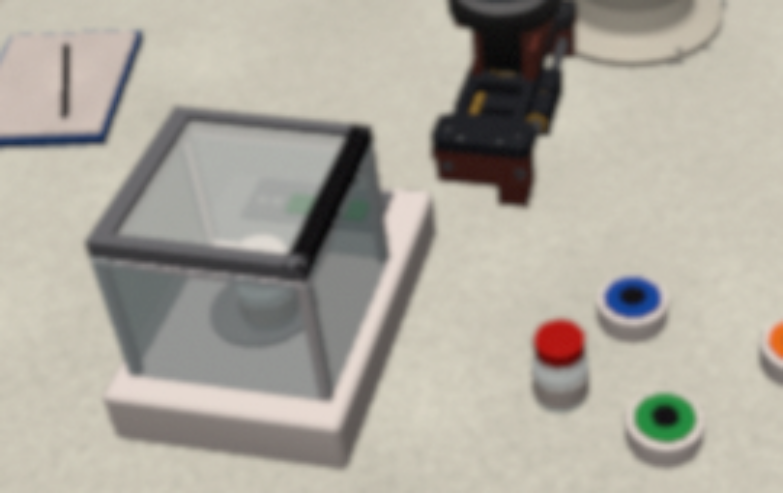

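The lid is fully shut against its stop: the bar is flush with the shield, and jar and sensors are undisturbed. Next I go above the blue sensor, turning the hand so its body stays clear of the red jar.

Emit:
{"api": "apply_moves", "payload": {
  "xyz": [
    [0.5,-0.7,0],
    [1,-1.4,0],
    [1,-1.4,0],
    [1,-1.4,0],
    [1.2,-1.4,0],
    [1.2,-1.4,0],
    [1,-1.4,0],
    [0.8,-1.3,0],
    [0,0,0],
    [0,0,0]
  ],
  "yaw": [0,0,0,0,0,0,0,0,0,0]
}}

```text
clock: 14.8
ee_pos: [0.4845, 0.116, 0.196]
ee_rot: [3.141, 0.0, 1.657]
wrist_force: [-0.2, -0.1, 0.2]
finger_gap: 0.0007
finger_force: 0.0
```

Emit:
{"api": "apply_moves", "payload": {
  "xyz": [
    [0,0,0.5],
    [0,0,0.5],
    [0,0,0.5],
    [0,0,0.5],
    [0,0,0.5],
    [0,0,0.5],
    [0,0,0.5],
    [0,0,0.5],
    [0,0,0],
    [0,0,0]
  ],
  "yaw": [-0.14,-0.15,-0.15,-0.15,-0.15,-0.15,-0.15,-0.15,-0.15,-0.146]
}}

```text
clock: 15.8
ee_pos: [0.4849, 0.1156, 0.1552]
ee_rot: [-3.141, -0.001, -3.135]
wrist_force: [-0.3, -0.6, 0.4]
finger_gap: 0.0002
finger_force: 0.0
```

Emit:
{"api": "apply_moves", "payload": {
  "xyz": [
    [0,0,0],
    [0,0,0]
  ],
  "yaw": [0,0]
}}

```text
clock: 16.0
ee_pos: [0.4848, 0.1159, 0.1556]
ee_rot: [-3.141, -0.0, 3.138]
wrist_force: [-0.7, 0.5, 0.3]
finger_gap: 0.0005
finger_force: 0.0
```

Run:
```python
from station import manip
from h import *
c=manip.capture("scene");w=manip.capture("wrist")
s=manip.sense();print(s["clock"],s["ee_pos"],s["ee_rot"])
# blue ring by fisheye ray
hsv=cv2.cvtColor(w["color"],cv2.COLOR_RGB2HSV)
m=cv2.inRange(hsv,(105,120,50),(125,255,255));n,l,st,ce=cv2.connectedComponentsWithStats(m)
K,T=w["intrinsics"],w["cam_to_world"]
for i in range(1,n):
    if st[i,4]>150:
        u=np.array([st[i,0]+(st[i,2]-1)/2-K[0,2],st[i,1]+(st[i,3]-1)/2-K[1,2]]);r=np.linalg.norm(u);a=r/K[0,0]
        d=T[:3,:3]@np.r_[u/r*np.sin(a),np.cos(a)];print(st[i],T[:3,3]+d*(.028-T[2,3])/d[2])
# red-brown finger bottom in scene
h2=cv2.cvtColor(c["color"],cv2.COLOR_RGB2HSV);f=cv2.inRange(h2,(0,90,15),(12,255,110))
n,l,st,ce=cv2.connectedComponentsWithStats(f)
Ts=c["cam_to_world"]
for i in range(1,n):
    if st[i,4]>15 and 250<ce[i][0]<420:
        ys,xs=np.where(l==i);print(st[i],"bottom",ys.max(),xs[ys==ys.max()].mean())
e=s["ee_pos"]
for dz in(0,.02,.03):
    for dx in (0,.01):
        p=Ts[:3,:3].T@(e+[dx,0,dz]-Ts[:3,3]);q=c["intrinsics"]@p;print(dz,dx,q[:2]/q[2])
```

```text
16.1 [0.48468104 0.11604088 0.15577522] [-3.14147873e+00 -3.22570720e-05  3.13944783e+00]
[ 294  164   48   46 1392] [0.48158396 0.11524551 0.028     ]
[330 124  29  26 456] bottom 149 350.0
[310 149   8  11  35] bottom 159 313.0
[381 159   5  11  28] bottom 169 382.0
[344 164  11  25 178] bottom 188 350.0
[401 244   9   7  39] bottom 250 405.5
[314 249  18   8  65] bottom 256 322.0
0 0 [348.70476563 194.02302689]
0 0.01 [347.75151709 196.66003118]
0.02 0 [348.83647558 187.50913205]
0.02 0.01 [347.8726508  190.13431821]
0.03 0 [348.90351692 184.1935117 ]
0.03 0.01 [347.93431607 186.81228736]
```

Centred over the blue sensor within 2 mm, with the tip offset confirmed at about +24 mm. Descending to about 25 mm above the lens and holding.

Emit:
{"api": "apply_moves", "payload": {
  "xyz": [
    [0,0,1],
    [0,0,1.8],
    [0,0,1.8],
    [0,0,1.8],
    [0,0,1.8],
    [0,0,1.5],
    [0,0,1],
    [0,0,0.6],
    [0,0,0.4],
    [0,0,0.4]
  ],
  "yaw": [0,0,0,0,0,0,0,0,0,0]
}}

```text
clock: 17.1
ee_pos: [0.4849, 0.1164, 0.0352]
ee_rot: [3.141, 0.001, -3.14]
wrist_force: [-0.2, -0.6, 0.2]
finger_gap: 0.0006
finger_force: 0.0
```

Run:
```python
from station import manip
from h import *
c=manip.capture("scene");s=manip.sense();e=s["ee_pos"];print(s["clock"],e,s["wrist_force"])
f=cv2.inRange(cv2.cvtColor(c["color"],cv2.COLOR_RGB2HSV),(0,90,15),(12,255,110))
n,l,st,ce=cv2.connectedComponentsWithStats(f);Ts=c["cam_to_world"]
for i in range(1,n):
    if st[i,4]>15 and 330<ce[i][0]<370: print(st[i])
for z in(.03,.045,.055,.065):
    p=Ts[:3,:3].T@(np.array([e[0]+.01,e[1],z])-Ts[:3,3]);q=c["intrinsics"]@p;print(z,q[:2]/q[2])
```

```text
17.15 [0.48451469 0.11631469 0.03448916] [-0.30525319 -0.10332129  0.34114517]
[330 169  28  24 376]
[344 206   9  19 104]
0.03 [347.17103925 234.36722595]
0.045 [347.25041539 230.14485384]
0.055 [347.30407394 227.29051587]
0.065 [347.35833707 224.40401746]
```

Emit:
{"api": "apply_moves", "payload": {
  "xyz": [
    [0,0,0],
    [0,0,0],
    [0,0,0],
    [0,0,0],
    [0,0,0],
    [0,0,0],
    [0,0,0],
    [0,0,0],
    [0,0,0],
    [0,0,0]
  ],
  "yaw": [0,0,0,0,0,0,0,0,0,0]
}}

```text
clock: 18.15
ee_pos: [0.4844, 0.1163, 0.0348]
ee_rot: [3.142, -0.0, -3.14]
wrist_force: [-0.3, 0.1, -0.1]
finger_gap: 0.0003
finger_force: 0.0
```

The tip is about 28–35 mm above the lens, so I lower 10 mm for margin and hold for over two seconds.

Emit:
{"api": "apply_moves", "payload": {
  "xyz": [
    [0,0,0.3],
    [0,0,0.4],
    [0,0,0.3],
    [0,0,0],
    [0,0,0],
    [0,0,0],
    [0,0,0],
    [0,0,0],
    [0,0,0],
    [0,0,0]
  ],
  "yaw": [0,0,0,0,0,0,0,0,0,0]
}}

```text
clock: 19.15
ee_pos: [0.4845, 0.1163, 0.0249]
ee_rot: [3.142, 0.0, -3.14]
wrist_force: [0.1, -0.4, -0.3]
finger_gap: 0.0007
finger_force: 0.0
```

Emit:
{"api": "apply_moves", "payload": {
  "xyz": [
    [0,0,0],
    [0,0,0],
    [0,0,0],
    [0,0,0],
    [0,0,0],
    [0,0,0],
    [0,0,0],
    [0,0,0],
    [0,0,0],
    [0,0,0]
  ],
  "yaw": [0,0,0,0,0,0,0,0,0,0]
}}

```text
clock: 20.15
ee_pos: [0.4845, 0.1163, 0.0248]
ee_rot: [3.142, 0.0, -3.14]
wrist_force: [-0.5, 0.1, -0.3]
finger_gap: 0.0006
finger_force: 0.0
```

Emit:
{"api": "apply_moves", "payload": {
  "xyz": [
    [0,0,0],
    [0,0,0],
    [0,0,0],
    [0,0,0],
    [0,0,0],
    [0,0,0],
    [0,0,0],
    [0,0,0],
    [0,0,0],
    [0,0,0]
  ],
  "yaw": [0,0,0,0,0,0,0,0,0,0]
}}

```text
clock: 21.15
ee_pos: [0.4844, 0.1163, 0.0248]
ee_rot: [3.142, 0.0, -3.14]
wrist_force: [0.1, -0.7, 0.5]
finger_gap: 0.0005
finger_force: 0.0
```

Emit:
{"api": "apply_moves", "payload": {
  "xyz": [
    [0,0,-1],
    [0,0,-2],
    [0,0,-3],
    [0,0,-3],
    [0,0,-3],
    [0,0,-3],
    [0,0,-3],
    [0,0,-2],
    [0,0,-1],
    [0,0,0]
  ],
  "yaw": [0,0,0,0,0,0,0,0,0,0]
}}

```text
clock: 22.15
ee_pos: [0.485, 0.1164, 0.2368]
ee_rot: [3.141, 0.003, -3.14]
wrist_force: [0.2, 0.2, -0.9]
finger_gap: 0.0001
finger_force: 0.0
```

Emit:
{"api": "apply_moves", "payload": {
  "xyz": [
    [0,0,0],
    [0,0,0],
    [0,0,0]
  ],
  "yaw": [0,0,0]
}}

```text
clock: 22.45
ee_pos: [0.484, 0.1162, 0.2334]
ee_rot: [-3.141, -0.002, -3.14]
wrist_force: [0.5, -0.5, 0.2]
finger_gap: 0.0005
finger_force: 0.0
```

Run:
```python
from station import manip
s=manip.sense();print(s["clock"],s["ee_pos"],s["wrist_force"])
print(manip.close_job())
```

```text
22.45 [0.48400489 0.11623282 0.23342998] [ 0.51812642 -0.45247903  0.22181098]
the job is handed in; nothing more can be done
None
```

The lid is pushed fully shut, the fingertips were held about 20 mm (by camera estimate) over the blue sensor for more than 2 s without contact, the hand is lifted clear, and the job was handed in at 22.5 s; no verdict came back.

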